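# Turn the dispenser cover to the empty compartment and put the sample jar away

## Task

Put the small sample jar standing on the bench away in the round dispenser: turn the dispenser's clear cover until its opening is right over the one empty compartment, then put the jar in through the opening so that it stays inside, below the cover. Leave the opening over that compartment, and leave the other things on the bench where they are.

Things in the scene. Friction and masses are not known exactly. Their poses are not given: they have to be found in the camera images.
- drum: the dispenser's white drum, 230 mm in diameter, on an inclined grey steel stand (25 degrees, sloping down towards the robot). Five equal compartments, parted by 3 mm walls that reach up to the cover; four hold stoppers, steel rings, caps or brass fittings, all fixed, one is empty. Origin: centre of its underside; z = the axis, x towards the empty compartment. Clamped: drum and stand do not move.
- cover (a joint): turn of the dispenser's cover on the drum, rad: 0 (or any whole number of turns, 2 pi) when its opening is exactly over the empty compartment; grows as the cover turns counter-clockwise seen from above its face. It has no stops, turns freely both ways against a steady friction of about 0.15 N m and stays where it is left. At the start it reads between 0.9 and 5.38.
- knob (a point): point on the axis of the dispenser's black round fluted knob, 22 mm above the cover's upper face, a good height to grip. The knob, 44 mm in diameter and 40 mm tall, is fixed to the middle of the clear round cover (237 mm across, 4 mm plate). z = the turning axis, out of the cover; it leans 25 degrees from vertical towards the robot. x = towards the middle of the cover's opening.
- opening (a point): middle of the opening in the clear cover, on the cover's upper face, 72 mm from the axis. A sector with a black edge trim that stands 1 mm above the face, 50 degrees wide (61 mm across at the middle), from 38 to 106 mm from the axis. x = away from the axis, z out of the cover.
- bay (a point): middle of the mouth of the empty compartment, in the plane of the cover's upper face, 72 mm from the axis; the opening belongs here. x = away from the axis, y = along the (counter-clockwise) turning direction, z out of the cover, parallel to the axis. The compartment spans 72 degrees, from 26 to 111 mm from the axis; its floor lies 79 mm below the cover's upper face.
- bay_inside (a point): point inside the empty compartment, 72 mm from the axis and 34 mm above its floor (45 mm below the cover's upper face); same axes as bay.
- jar: the sample jar: an upright closed plastic cylinder, white with a black cap of the same width, 30 mm in diameter and 64 mm tall, 25 to 45 g, standing loose on the bench to the left or the right of the dispenser. Origin at the centre of its underside, z up along it. It can be gripped anywhere round its side.
- jar_center (a point): centre of the sample jar, 32 mm above its underside; axes of the jar.
- soil_ring: bystander: short open steel tube, 60 mm in diameter, 50 mm tall, standing on the bench on the other side of the dispenser from the jar. Origin at the centre of its underside.
- beaker: bystander: glass beaker, 84 mm in diameter, 110 mm tall, beyond and to the right of the dispenser. Origin at the centre of its underside.
- wash_bottle: bystander: white wash bottle with red cap and spout, 74 mm in diameter, 200 mm tall, beyond and to the left of the dispenser. Origin at the centre of its underside.
Things that resemble listed ones, but are neither listed nor needed, are in the scene too. There is more than one size of the jar; the job needs the middle-sized.

How it is judged:
On the way:
1. the cover's opening has been turned over the empty compartment, its middle within 12 mm of the compartment's, and stands still (distance between opening and bay below 0.012 m and velocity of joint cover between -0.1 and 0.1 rad/s), for 0.2 s.
At the end, for the whole second after the job is handed in: The jar lies or stands at rest inside the empty compartment, wholly below the cover (its centre within 53 mm of the point inside the compartment and no more than 7 mm above it), and the middle of the cover's opening is within 12 mm of the middle of that compartment's mouth (distance between opening and bay below 0.012 m and distance between jar_center and bay_inside below 0.053 m and z of jar_center in the frame of bay_inside below 0.007 m and linear speed of jar below 0.02 m/s); the robot touches nothing.
It fails at once if the soil ring, beaker or wash bottle is shifted by more than 30 mm or knocked over (distance of any of soil_ring, beaker, wash_bottle from where it was at the start of the episode above 0.03 m or angle between any of soil_ring, beaker, wash_bottle's own z axis and vertical above 0.5 rad).
It also fails if it takes over 58 s, if anything falls off the work surface, if the arm or the gripper's body presses on something with over 40 N, if the wrist force passes 120 N, or if a joint passes its speed limit or range.

## Robot

A 6-joint arm with a two-finger parallel gripper is mounted at the origin on the work surface. World frame = base frame: x ahead of the robot, y to its left, z up, the work surface at z = 0. Lengths are in m, angles in rad, forces in N, time in s.
With the tool pointing down it reaches from about 0.15 to 0.775 m from the base axis. Payload 6.1 kg.
Tool frame: the origin (TCP) lies between the finger pads; the fingertips stand 19 mm ahead of it and the grasp point (between the pads) is the TCP; z points along the fingers, x is the direction in which the jaws open and shut, and the axes are right-handed (so a half turn about z gives the same grasp; the last joint's range is limited). The gripper opens to 85 mm and grips with 20 to 120 N. Pads are 22 mm wide; open, the fingers measure 114 mm over their backs; the gripper's body (76 mm by 85 mm) begins 54 mm behind the grasp point. The pads swing forward as they close: fully open they stand 13 mm farther back than shut.
Start: joints at [1.342, 0.126, -0.04, 1.405, 0, 1.571], TCP at [0.119, 0.511, 0.25] pointing down, gripper open.
Joint ranges: [-2.72, 2.72], [-0.95, 1.95], [-1.27, 1.35], [-1.78, 2.02], [-1.46, 1.47], [-3.14, 3.14]. Speed limits (rad/s): [2.39, 2.39, 3.01, 3.14, 3.14, 3.14].

## Interface

Orientations are given as [roll, pitch, yaw] about the fixed x, y, z axes, in that order (R = Rz(yaw) Ry(pitch) Rx(roll)).
In Python, from cell import env gives the robot as it stands.
- The arm moves only by the tool send_rows, never from a script. Its argument "deltas" is a list of rows, each an object of numbers: "grip": the closure, from 0 (fully open) to 1 (shut); "dx", "dy", "dz": the shift along the tool's x, y, z in m; "twist": the turn about the tool's z in rad. In form: [{"grip": .., "dx": .., "dy": .., "dz": .., "twist": ..}, ...]. A call has 1 to 5 rows; each row shifts and turns the commanded pose from where the row before left it, along the tool's axes as they then stand; what a row does not reach is not made up. A row lasts 1/10 s, in which the tool goes at most 50 mm and 8.59 degrees, less where a joint would pass 70% of its speed; a pose out of reach is approached as far as the arm can. A call with a gripper value outside its range is refused whole. The fingers move at their own pace and stop on an object; "grip_force" is the grip in N (left out, the last holds). Time passes only in rows, so rows that do not move let the fingers close. It gives the time, the measured TCP pose, the force and the opening at its end, in the units of the state.
- env.get_state(): the state, without advancing time (a new reading comes with each control period).
- env.grab_frame(name): name is "scene" or "top" or "wrist"; returns a dict with "img" (400x640x3 uint8, red, green, blue), "fx", "fy", "cx", "cy" (pixels), "origin" and "rotation" of the camera in the world; the wrist camera has in their place "tool_from_camera" (4x4, takes a point from camera to tool coordinates, whose origin is the TCP and whose axes are the tool frame's). Camera axes: x right, y down, z forward; pixel columns grow to the right and rows downward; lengths in m; the calibration is good to about 2 mm. A picture is of the moment at which its call begins: read the wrist's pose just before it. There is no depth.
- env.sign_off(): hands the job in, once; it reports no verdict.
Trained networks look in the newest picture that a camera, given by its name, has taken for a name from the list of things; names that differ only in an ending like _2 or _b are one class to them, and where a whole thing is asked for, a point or a joint stands for the part that bears it (a point fixed in the world has none). Each returns a list of dicts, best first, with "score" (0 to 1); they miss things now and then, are a little off and sometimes report something else, mostly with a low value. They report only what shows in the picture. A call takes as long as a camera call. They do not tell look-alikes from the thing itself.
- env.find_in(label, camera): "box" ([left, top, right, bottom] as shares, 0 to 1, of the picture: columns of its width, rows of its height, round what is visible of it).
- env.trace(label, camera): "pixels" (400x640 bool, what is visible of it) and "box" ([left, top, right, bottom] as shares, 0 to 1, of the picture: columns of its width, rows of its height, round what is visible of it).
- env.pinpoint(label, camera): "position" ([column, row] as shares, 0 to 1, of the picture: columns of its width, rows of its height: a listed point, or the origin of a listed thing).
The state is a dict: "time": time; "joints": joint angles; "qd": joint speeds; "joint_torque": joint torques, N m; "eef_pos": TCP position; "eef_rot": TCP orientation; "contact_force": force on the tool from outside, world axes, zero at the start; "wrist_torque": the same for the moment, N m; "grip_width": finger opening in m.
Only numpy, scipy, OpenCV 4.12 (cv2) and the standard library are available. Lean on these libraries where they do the work, as an engineer would, in place of code of your own. Each camera call takes 0.05 s, during which the arm holds its last target.

## Working session

There is one attempt and no reset: what is moved stays moved. The work goes in short steps, Python scripts to look and compute and a tool call to move; the robot and the scene stay as the last step left them, time stands still between calls to the robot, and variables do not carry over. Pictures are saved under pics/ and viewed, and the job is handed in when it is done.

Besides the shell and the picture viewer there is one more tool, called as name([rows], argument=value, ...), one row to a line, values as JSON. send_rows: Moves the arm, as the interface text tells. Its arguments: {"type":"object","properties":{"deltas":{"type":"array","items":{"type":"object","properties":{"grip":{"type":"number"},"dx":{"type":"number"},"dy":{"type":"number"},"dz":{"type":"number"},"twist":{"type":"number"}}}},"grip_force":{"type":"number"}},"required":["deltas"]}

```bash
ls; mkdir -p pics
python3 - <<'E'
from cell import env
import cv2
print(env.get_state())
for n in ("scene","top","wrist"):
    f=env.grab_frame(n); cv2.imwrite(f"pics/{n}0.png",f["img"][:,:,::-1])
    print(n,{k:v for k,v in f.items() if k!="img"})
E
```

```text
pics
{'time': 0.0, 'joints': array([ 1.34199652e+00,  1.26386555e-01, -4.06411252e-02,  1.40540620e+00,
       -5.63338687e-05,  1.57080253e+00]), 'qd': array([-0.00091852,  0.00158253,  0.00018496,  0.00026358,  0.00183885,
        0.00075265]), 'joint_torque': array([ 1.02146303e-03, -4.35914505e+01,  3.52922523e+01,  1.73767121e-02,
        7.75263970e-05, -9.90476480e-06]), 'eef_pos': array([0.11900046, 0.51093107, 0.24950986]), 'eef_rot': array([3.14153631e+00, 1.63755691e-03, 1.34199032e+00]), 'contact_force': array([ 0.41920633,  0.18733835, -0.21602991]), 'wrist_torque': array([-0.0079368 ,  0.05965138,  0.00748742]), 'grip_width': 0.08527425244008026}
scene {'fx': 443.3372091678525, 'fy': 443.3372091678525, 'cx': 322.8495861450662, 'cy': 195.61557313954793, 'origin': array([ 0.83550524, -0.43064242,  0.98982751]), 'rotation': array([-2.64150759, -0.00792274,  0.60765682])}
top {'fx': 455.70755095096973, 'fy': 455.70755095096973, 'cx': 320.48212672191625, 'cy': 201.8728072902813, 'origin': array([ 5.14196611e-01, -3.44329668e-04,  1.32291224e+00]), 'rotation': array([-3.09312483, -0.021742  , -1.55859706])}
wrist {'fx': 321.95802060807864, 'fy': 321.95802060807864, 'cx': 322.31081159527497, 'cy': 200.72615629437522, 'tool_from_camera': array([[ 9.99999576e-01, -8.57703700e-04, -3.35321619e-04,
        -4.90828098e-04],
       [ 9.15179656e-04,  9.66142995e-01,  2.58005573e-01,
        -6.60245602e-02],
       [ 1.02676299e-04, -2.58005770e-01,  9.66143370e-01,
        -1.22134070e-01],
       [ 0.00000000e+00,  0.00000000e+00,  0.00000000e+00,
         1.00000000e+00]])}
```

View pics/scene0.png

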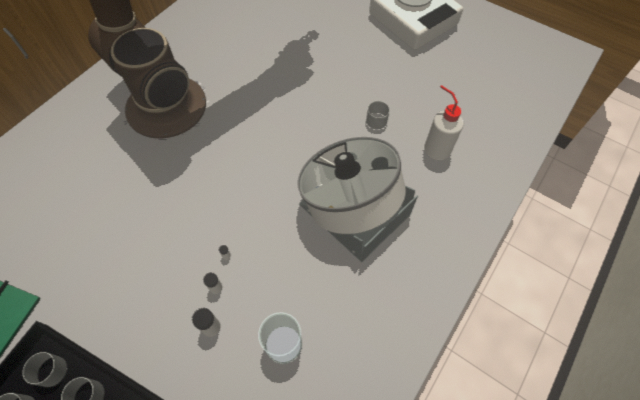

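View pics/top0.png

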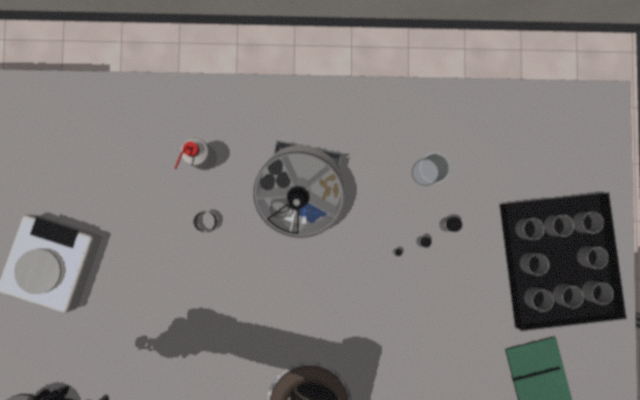

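View pics/wrist0.png

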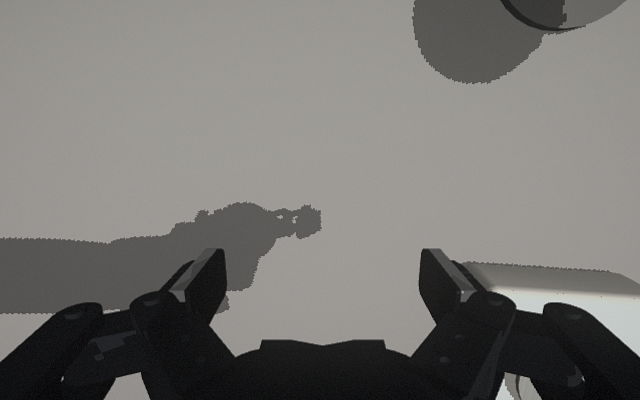

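Top view: drum centred near (298,192), with three jars to its right at (398,251), (426,241) and (454,223); the middle one is the candidate. I'll zoom in and measure.

```bash
cat > h.py <<'E'
import numpy as np, cv2
from scipy.spatial.transform import Rotation as R
from cell import env
def cam(f,st=None):
    K=np.array([[f["fx"],0,f["cx"]],[0,f["fy"],f["cy"]],[0,0,1]])
    if "origin" in f: return K,R.from_euler('xyz',f["rotation"]).as_matrix(),np.array(f["origin"])
    T=np.array(f["tool_from_camera"]); Rt=R.from_euler('xyz',st["eef_rot"]).as_matrix()
    return K,Rt@T[:3,:3],Rt@T[:3,3]+st["eef_pos"]
def grab(n):
    st=env.get_state(); f=env.grab_frame(n); return f,cam(f,st),st
def proj(c,p):
    K,Rm,o=c; q=(np.atleast_2d(p)-o)@Rm; q=q@K.T; return q[:,:2]/q[:,2:]
def ray(c,uv):
    K,Rm,o=c; d=Rm@np.linalg.solve(K,np.array([uv[0],uv[1],1.])); return o,d/np.linalg.norm(d)
def onz(c,uv,z):
    o,d=ray(c,uv); return o+d*(z-o[2])/d[2]
def tri(obs):
    A=np.zeros((3,3));b=np.zeros(3)
    for c,uv in obs:
        o,d=ray(c,uv);P=np.eye(3)-np.outer(d,d);A+=P;b+=P@o
    x=np.linalg.solve(A,b)
    return x,[np.linalg.norm(np.cross(x-ray(c,uv)[0],ray(c,uv)[1])) for c,uv in obs]
E
python3 - <<'E'
from h import *
fs={}
for n in ("scene","top"):
    f,c,st=grab(n); fs[n]=c
    for l in ("knob","opening","bay","drum","jar","jar_center","soil_ring","beaker","wash_bottle"):
        try: 
            print(n,l,[(round(r["score"],2),(np.array(r["position"])*[640,400]).round(1)) for r in env.pinpoint(l,n)])
        except Exception as e: print(l,e)
    for r in env.find_in("jar",n): print(r["score"],(np.array(r["box"])*[640,400,640,400]).round(1))
    im=f["img"][:,:,::-1]
    crop=im[130:260,240:480] if n=="top" else im[120:350,180:430]
    cv2.imwrite(f"pics/{n}1.png",cv2.resize(crop,None,fx=3 if n=="top" else 2.5,fy=3 if n=="top" else 2.5,interpolation=cv2.INTER_CUBIC))
E
```

```text
scene knob [(0.78, array([345.8, 163.3])), (0.63, array([211.4, 280.5]))]
scene opening [(0.83, array([333.4, 154.7])), (0.58, array([372.9, 196.2])), (0.23, array([377.8, 120. ]))]
scene bay [(0.75, array([368.9, 186.1]))]
scene drum [(0.64, array([356.2, 197.4]))]
scene jar [(0.79, array([209.1, 329.6])), (0.69, array([224. , 255.5])), (0.62, array([216.2, 285.2]))]
scene jar_center [(0.85, array([206.5, 323.2])), (0.81, array([212. , 283.8])), (0.56, array([228.3, 254.2]))]
scene soil_ring [(0.82, array([377.3, 123. ]))]
scene beaker []
scene wash_bottle [(0.8, array([434.5, 149.9]))]
0.7 [190.7 310.3 221.7 337.4]
0.58 [219.4 247.3 229.8 258.4]
0.57 [201.6 274.1 221.  293.7]
top knob [(0.94, array([296.1, 199.2]))]
top opening [(0.72, array([287.4, 223.6]))]
top bay [(0.94, array([301.7, 169.8]))]
top drum [(0.73, array([299.5, 182.3])), (0.26, array([419.2, 239.4]))]
top jar [(0.74, array([444.5, 224. ])), (0.72, array([422.3, 240.6])), (0.63, array([396.1, 248.8])), (0.63, array([207. , 222.2]))]
top jar_center [(0.86, array([446.8, 223.1])), (0.64, array([395.5, 252.6])), (0.6, array([422.4, 241.7]))]
top soil_ring [(0.7, array([206.2, 226.3])), (0.22, array([204.1, 155.8]))]
top beaker [(0.91, array([423.2, 174.1]))]
top wash_bottle [(0.59, array([203.2, 157.1])), (0.28, array([421.7, 244.6]))]
0.65 [436.4 216.7 461.9 234.6]
```

```bash
ls pics
```

```text
scene0.png
scene1.png
top0.png
top1.png
wrist0.png
```

View pics/scene1.png

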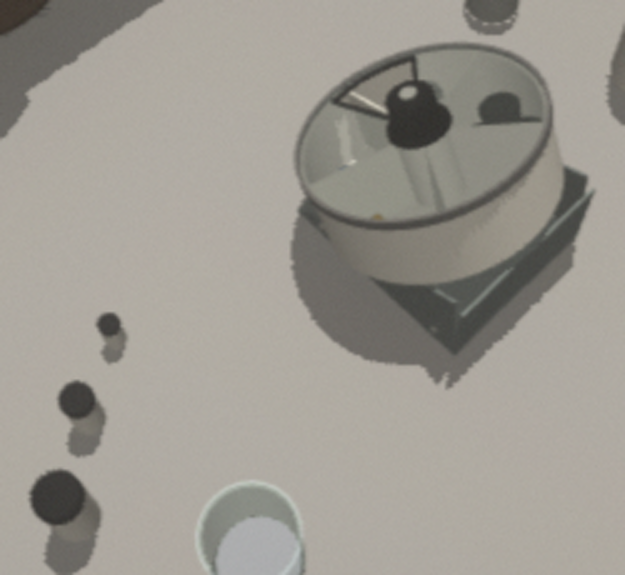

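View pics/top1.png

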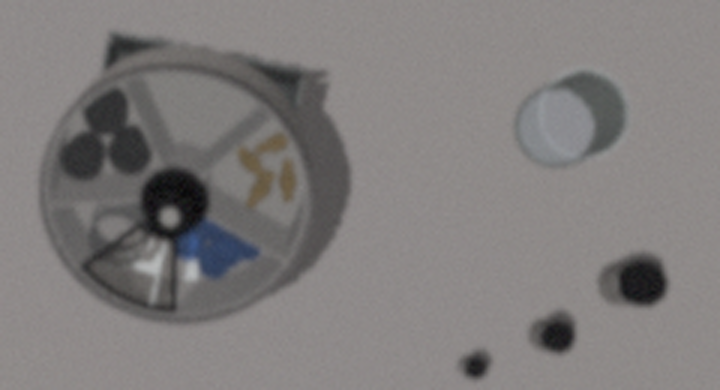

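Run:
```python
from h import *
_,ct,_=grab("top");_,cs,_=grab("scene")
for n,a,b in (("knob",(296.1,199.2),(345.8,163.3)),("opening",(287.4,223.6),(333.4,154.7)),("bay",(301.7,169.8),(368.9,186.1)),("jarM",(422.4,241.7),(212,283.8)),("jarL",(446.8,223.1),(206.5,323.2)),("jarS",(395.5,252.6),(228.3,254.2)),
 ("ring",(206.2,226.3),(377.3,123)),("bot",(203.2,157.1),(434.5,149.9))):
    print(n,*tri([(ct,a),(cs,b)]))
print(env.get_state()["time"])
```

```text
knob [0.57770892 0.03795789 0.16553023] [np.float64(0.0013017107261178021), np.float64(0.001301710726117809)]
opening [0.52058512 0.06492333 0.11777662] [np.float64(0.007421621182472559), np.float64(0.0074216211824725395)]
bay [0.65122795 0.02328664 0.15908838] [np.float64(0.0016845762791464366), np.float64(0.0016845762791467028)]
jarM [ 0.46740444 -0.31981143  0.02718202] [np.float64(0.00034614015986338847), np.float64(0.0003461401598632434)]
jarL [ 0.51942261 -0.39003908  0.0328448 ] [np.float64(0.0028760511944572534), np.float64(0.002876051194457347)]
jarS [ 0.43782654 -0.24409354  0.0033927 ] [np.float64(0.004526326709054698), np.float64(0.0045263267090548)]
ring [ 0.51043304  0.31104607 -0.02770675] [np.float64(0.008013203458311016), np.float64(0.008013203458310966)]
bot [ 0.7019762   0.31338316 -0.00560539] [np.float64(0.0036565686133345557), np.float64(0.003656568613334475)]
1.35
```

Scene and top agree. The empty compartment is the far one, around (308,165) in top. The opening is near (287,223), close to half a turn away. The middle jar is at about (0.467,-0.32). I'll move the wrist camera over the drum to refine this.

send_rows([
  {"twist":-0.115,"dz":-0.02},
  {"twist":-0.114,"dz":-0.03},
  {"dx":-0.04,"dy":0.027,"dz":-0.012},
  {"dx":-0.04,"dy":0.027,"dz":-0.012},
  {"dx":-0.04,"dy":0.027,"dz":-0.012},
])

```text
invalid input at $.deltas[0]: expected keys grip, dx, dy, dz, twist
```

send_rows([
  {"dx":-0.04,"dy":0.027,"dz":-0.012},
  {"dx":-0.04,"dy":0.027,"dz":-0.012},
  {"dx":-0.04,"dy":0.027,"dz":-0.012},
  {"dx":-0.04,"dy":0.027,"dz":-0.012},
  {"dx":-0.04,"dy":0.027,"dz":-0.012},
])

```text
invalid input at $.deltas[0]: expected keys grip, dx, dy, dz, twist
```

send_rows([
  {"dx":-0.04,"dy":0.027,"dz":-0.012},
  {"dx":-0.04,"dy":0.027,"dz":-0.012},
  {"dx":-0.04,"dy":0.027,"dz":-0.012},
  {"dx":-0.04,"dy":0.027},
  {},
])

```text
invalid input at $.deltas[0]: expected keys grip, dx, dy, dz, twist
```

Run:
```python
from h import *
f,c,st=grab("wrist"); cv2.imwrite("pics/w1.png",f["img"][:,:,::-1]); np.save("w1img.npy",f["img"])
np.savez("w1.npz",K=c[0],R=c[1],o=c[2])
print(st["time"],st["eef_pos"],st["eef_rot"],st["joints"])
for l in ("knob","opening","bay","drum"):
    print(l,[(round(r["score"],2),(np.array(r["position"])*[640,400]).round(1)) for r in env.pinpoint(l,"wrist")])
```

```text
1.35 [0.1190616  0.5112887  0.25026676] [3.14158030e+00 5.70660174e-05 1.34200693e+00] [ 1.34201444e+00  1.25812681e-01 -3.96460555e-02  1.40539466e+00
 -1.23569144e-05  1.57080385e+00]
knob []
opening []
bay []
drum []
```

View pics/w1.png

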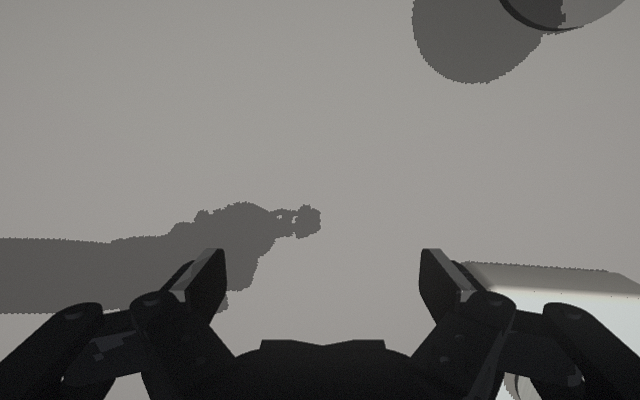

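All five keys are required in every row. The picture is unchanged because nothing moved, so I'll resend.

send_rows([
  {"grip":0,"dx":0,"dy":0,"twist":-0.115,"dz":-0.02},
  {"grip":0,"dx":0,"dy":0,"twist":-0.114,"dz":-0.03},
  {"grip":0,"twist":0,"dx":-0.04,"dy":0.027,"dz":-0.012},
  {"grip":0,"twist":0,"dx":-0.04,"dy":0.027,"dz":-0.012},
  {"grip":0,"twist":0,"dx":-0.04,"dy":0.027,"dz":-0.012},
])

```text
time: 2.1
eef_pos: [0.2005, 0.3902, 0.3367]
eef_rot: [3.141, -0.0, 1.573]
contact_force: [0.9, 0.3, -0.0]
grip_width: 0.0856
```

send_rows([
  {"grip":0,"twist":0,"dx":-0.04,"dy":0.027,"dz":-0.012},
  {"grip":0,"twist":0,"dx":-0.04,"dy":0.027,"dz":-0.012},
  {"grip":0,"twist":0,"dx":-0.04,"dy":0.027,"dz":-0.012},
  {"grip":0,"twist":0,"dx":-0.04,"dy":0.027,"dz":-0.012},
  {"grip":0,"twist":0,"dx":-0.04,"dy":0.027,"dz":-0.012},
])

```text
time: 2.6
eef_pos: [0.3356, 0.1895, 0.3971]
eef_rot: [3.141, -0.001, 1.571]
contact_force: [0.3, 1.4, -0.8]
grip_width: 0.0855
```

send_rows([
  {"grip":0,"twist":0,"dx":-0.04,"dy":0.027,"dz":-0.012},
  {"grip":0,"twist":0,"dx":-0.04,"dy":0.027,"dz":-0.012},
  {"grip":0,"twist":0,"dx":-0.04,"dy":0.027,"dz":-0.012},
  {"grip":0,"twist":0,"dx":-0.04,"dy":0.027,"dz":0},
  {"grip":0,"twist":0,"dx":0,"dy":0,"dz":0},
])

```text
time: 3.1
eef_pos: [0.4458, 0.0272, 0.4313]
eef_rot: [-3.141, 0.001, 1.564]
contact_force: [-0.1, 0.7, -0.9]
grip_width: 0.0856
```

Run:
```python
from h import *
f,c,st=grab("wrist"); cv2.imwrite("pics/w2.png",f["img"][:,:,::-1])
np.savez("w1.npz",K=c[0],R=c[1],o=c[2],img=f["img"])
print(st["time"],st["eef_pos"],st["eef_rot"],st["joints"])
for l in ("knob","opening","bay","drum"):
    print(l,[(round(r["score"],2),(np.array(r["position"])*[640,400]).round(1)) for r in env.pinpoint(l,"wrist")])
```

```text
3.1 [0.44579477 0.02718206 0.43125765] [-3.14083113e+00  1.39663685e-03  1.56401481e+00] [ 6.17293317e-02  4.92755658e-02  2.82105167e-01  1.80448128e+00
 -1.34122792e-03  6.85119503e-02]
knob [(0.65, array([329.8, 268.9]))]
opening []
bay [(0.69, array([317.3, 318.8]))]
drum [(0.9, array([323. , 265.6]))]
```

View pics/w2.png

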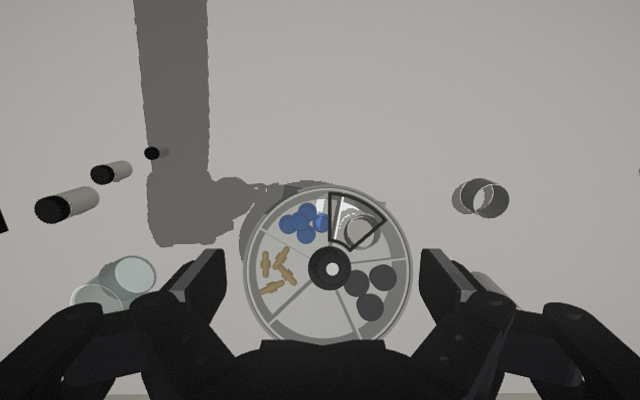

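This wrist view looks back at the robot: drum centre at (329,268), opening at (357,222), empty compartment at the bottom around (317,318). I'll zoom in and fit the pose.

Run:
```python
from h import *
d=np.load("w1.npz"); im=d["img"][:,:,::-1]
cv2.imwrite("pics/w2z.png",cv2.resize(im[170:350,230:430],None,fx=3.3,fy=3.3,interpolation=cv2.INTER_CUBIC))
f,c,st=grab("top");np.savez("t1.npz",K=c[0],R=c[1],o=c[2],img=f["img"])
f,c,st=grab("scene");np.savez("s1.npz",K=c[0],R=c[1],o=c[2],img=f["img"])
cv2.imwrite("pics/s2z.png",cv2.resize(f["img"][130:260,290:420,::-1],None,fx=4.5,fy=4.5,interpolation=cv2.INTER_CUBIC))
```

```text
(no output)
```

View pics/w2z.png

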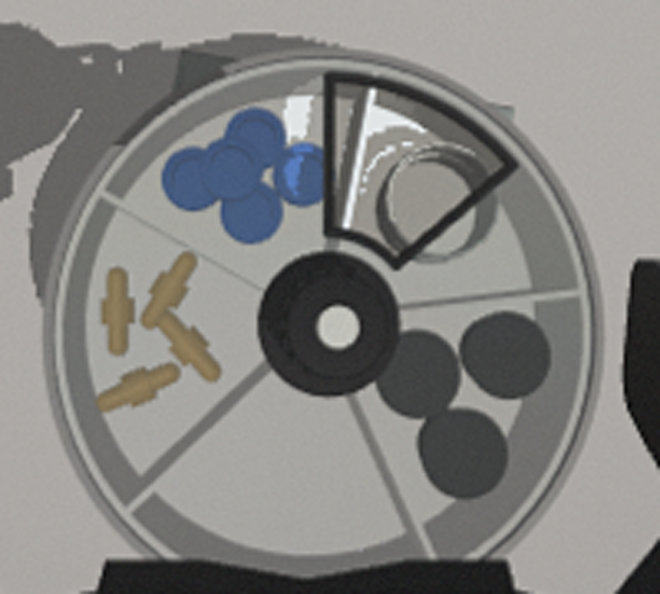

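View pics/s2z.png

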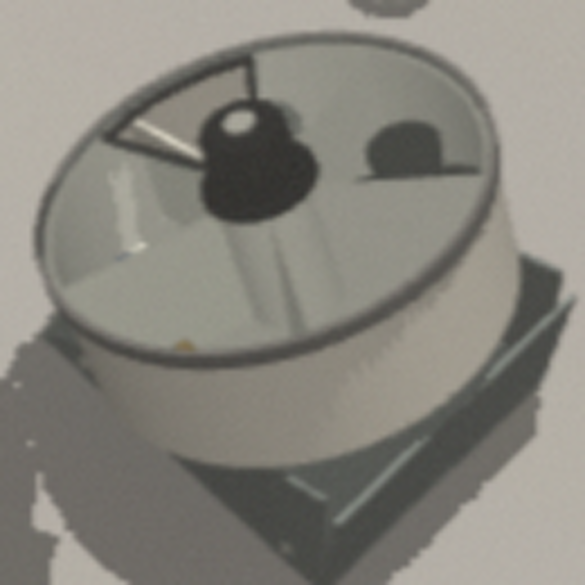

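```bash
cat > fit.py <<'E'
from h import *
from scipy.optimize import least_squares
L=lambda n:(lambda d:(d["K"],d["R"],d["o"]))(np.load(n))
cw,cs,ct=L("w1.npz"),L("s1.npz"),L("t1.npz")
W=lambda p:np.array(p)/3.3+[230,170]
S=lambda p:np.array(p)/4.5+[290,130]
T=lambda p:np.array(p)/3+[240,130]
def frame(p):
    psi,al=p[3],p[4]
    t=np.radians(25)
    n=np.array([np.sin(t)*np.cos(psi),np.sin(t)*np.sin(psi),np.cos(t)])
    u=np.array([-1.,0,0]); u=-(np.array([np.cos(psi),np.sin(psi),0])); u=u-n*(u@n); u/=np.linalg.norm(u) # uphill
    v=np.cross(n,u); return n,u,v
def pt(p,r,a,h):
    n,u,v=frame(p); a=np.atleast_1d(a)
    return p[:3]+r*(np.cos(a)[:,None]*u+np.sin(a)[:,None]*v)+h*n
dg=np.radians
def circ(c,p,uv,r=.1185,h=0):
    q=proj(c,pt(p,r,np.linspace(0,2*np.pi,721),h)); dd=np.linalg.norm(q-uv,axis=1); i=dd.argmin()
    ctr=q.mean(0); return dd[i]*np.sign(np.linalg.norm(uv-ctr)-np.linalg.norm(q[i]-ctr))
def res(p):
    r=[]
    al,th,rw=p[4],p[5],p[6]
    for c,f,o in ((cw,W,[(325,72,.106,1),(518,165,.106,-1),(327,233,.038,1),(397,268,.038,-1)]),
                  (cs,S,[(250,60,.106,-1),(107,137,.106,1)]) and (cs,S,[(250,60,.106,None),(107,137,.106,None)]),
                  (ct,T,[(84,268,.106,-1),(172,308,.106,1)])):
        for x,y,rad,s in o:
            if s is None:
                s=-1 if (x==250) else 1
            r+=list((proj(c,pt(p,rad,th+s*dg(25),.001))[0]-f((x,y))))
    for (x,y),k in (((580,293),-1.5),((103,195),1.5),((133,508),.5),((432,556),-.5)):
        r+=list(proj(cw,pt(p,rw,al+dg(72)*k,-.004))[0]-W((x,y)))
    for c,f,k in ((cw,W,(338,326)),(ct,T,(169,216)),(cs,S,(240,120))):
        r+=list((proj(c,pt(p,0,0,.04))[0]-f(k))*.7)
    for x in ((322,50),(601,325),(46,310)): r.append(circ(cw,p,W(x)))
    for x in ((35,245),(330,33),(500,150),(195,368)): r.append(circ(cs,p,S(x)))
    for x in ((40,195),(311,200),(180,322)): r.append(circ(ct,p,T(x)))
    return np.array(r)
if __name__=="__main__":
    best=None
    for al in (0,.4,-.4):
      for th in (2.7,3.1,3.5):
        s=least_squares(res,[.585,.038,.145,np.pi,al,th,.113],x_scale=[.01,.01,.01,.1,.1,.1,.01],loss="soft_l1")
        if best is None or s.cost<best.cost: best=s
    p=best.x; print(best.cost,p.round(4)); print(res(p).round(1))
    n,u,v=frame(p); print("n",n,"cover",np.degrees(p[5]-p[4])%360)
    print("knob",pt(p,0,0,.022),"bay",pt(p,.072,p[4],0),"open",pt(p,.072,p[5],0)); np.save("p.npy",p)
E
python3 fit.py
```

```text
350.79555040016726 [ 0.5867  0.0351  0.1427  3.0016  0.3485  2.8223 -0.1079]
[ 9.000e-01  1.700e+00 -1.500e+00  1.000e-01  3.000e-01  1.000e-01
 -4.000e-01 -7.000e-01 -1.000e+00 -4.000e-01 -1.000e+00  7.000e-01
 -1.600e+00 -8.000e-01 -6.000e-01  2.000e-01 -1.300e+00  1.570e+01
  5.000e-01  8.070e+01  1.900e+00 -1.062e+02 -3.500e+00 -1.396e+02
 -5.000e-01  3.000e-01 -4.000e-01 -3.000e-01 -6.000e-01  1.200e+00
  2.000e-01 -6.000e-01 -1.000e-01 -2.000e-01  2.000e-01  1.200e+00
  7.000e-01 -1.500e+00  7.000e-01  4.000e-01]
n [-0.41848309  0.05897541  0.90630779] cover 141.73856870613432
knob [[0.57746193 0.03642517 0.16259422]] bay [[0.65083098 0.05091578 0.17125476]] open [[0.52847234 0.0661524  0.11376479]]
```

```bash
sed -i 's/((580,293),-1.5),((103,195),1.5),((133,508),.5),((432,556),-.5)/((580,293),1.5),((103,195),-1.5),((133,508),-.5),((432,556),.5)/' fit.py; python3 fit.py
```

```text
12.855613713451188 [ 0.5864  0.035   0.1424  2.9792 -0.0578  2.8396  0.1094]
[ 1.   1.5 -1.7  0.1  0.3 -0.2 -0.5 -0.9 -0.9 -0.2 -1.1  0.6 -1.6 -0.9
 -0.6  0.3 -1.5 -0.2  0.7  0.2 -0.4 -0.3  1.5  3.5 -0.4  0.1 -0.4 -0.2
 -0.7  1.2 -0.1 -0.2 -0.4 -0.4  0.6  1.3  0.9 -1.3  0.6  0.3]
n [-0.41705718  0.06833376  0.90630779] cover 166.0080840440229
knob [[0.57721086 0.03646649 0.16234007]] bay [[0.65000132 0.02032405 0.17277898]] open [[0.52836819 0.06617124 0.11335007]]
```

The fit is consistent: residuals about 1 px, cover at about 166°, axis leaning towards the robot. I'll grip the knob and ratchet clockwise seen from above, in roughly 60° strokes.

send_rows([
  {"grip":0.25,"dx":0.003,"dy":0.043,"dz":0.02,"twist":0},
  {"grip":0.25,"dx":0.003,"dy":0.043,"dz":0.02,"twist":0},
  {"grip":0.25,"dx":0.004,"dy":0.042,"dz":0.02,"twist":0},
  {"grip":0.25,"dx":0,"dy":0,"dz":0.04,"twist":-0.122},
  {"grip":0.25,"dx":0,"dy":0,"dz":0.04,"twist":-0.122},
])

```text
time: 3.95
eef_pos: [0.5724, 0.043, 0.2901]
eef_rot: [-3.141, -0.0, 1.822]
contact_force: [1.5, 0.4, 0.6]
grip_width: 0.0643
```

send_rows([
  {"grip":0.25,"dx":0,"dy":0,"dz":0.04,"twist":-0.122},
  {"grip":0.25,"dx":0,"dy":0,"dz":0,"twist":0},
])

```text
time: 4.15
eef_pos: [0.5675, 0.0425, 0.246]
eef_rot: [-3.13, -0.003, 1.939]
contact_force: [-0.7, -0.6, 0.1]
grip_width: 0.0638
```

```bash
cat > to.py <<'E'
import sys
from h import *
st=env.get_state(); tgt=np.array([float(x) for x in sys.argv[1:4]])
Rt=R.from_euler('xyz',st["eef_rot"]).as_matrix()
print(st["time"],st["eef_pos"],st["eef_rot"],"w",st["grip_width"],"F",st["contact_force"],"j6",st["joints"][5])
print("tool delta",Rt.T@(tgt-st["eef_pos"]), "twist", st["eef_rot"][2]-float(sys.argv[4]) if len(sys.argv)>4 else "")
E
python3 to.py .5739 .0371 .1696 1.93
```

```text
4.15 [0.56745493 0.04245555 0.2459632 ] [-3.13043895 -0.0034469   1.93945576] w 0.06381489136199425 F [-0.70928717 -0.62573194  0.10323712] j6 -0.2940330308631165
tool delta [-0.00758147  0.00493325  0.07628724] twist 0.00945575982253799
```

send_rows([
  {"grip":0.25,"dx":-0.007,"dy":0.004,"dz":0.025,"twist":0.009},
  {"grip":0.25,"dx":0,"dy":0,"dz":0.03,"twist":0},
  {"grip":0.25,"dx":0,"dy":0,"dz":0,"twist":0},
])

```text
time: 4.45
eef_pos: [0.5764, 0.037, 0.1963]
eef_rot: [-3.139, -0.001, 1.927]
contact_force: [-0.6, -0.7, 0.1]
grip_width: 0.0644
```

```bash
python3 to.py .5739 .0371 .1696 1.93
python3 - <<'E'
from h import *
f,c,st=grab("wrist"); cv2.imwrite("pics/w3.png",f["img"][:,:,::-1])
E
```

```text
4.45 [0.57640445 0.03696911 0.19630534] [-3.13862317e+00 -9.30578289e-04  1.92653394e+00] w 0.06435412857523087 F [-0.61852889 -0.6777464   0.12899985] j6 -0.2917071742554218
tool delta [ 0.0009701  -0.00222275  0.02671297] twist -0.003466061780320162
```

View pics/w3.png

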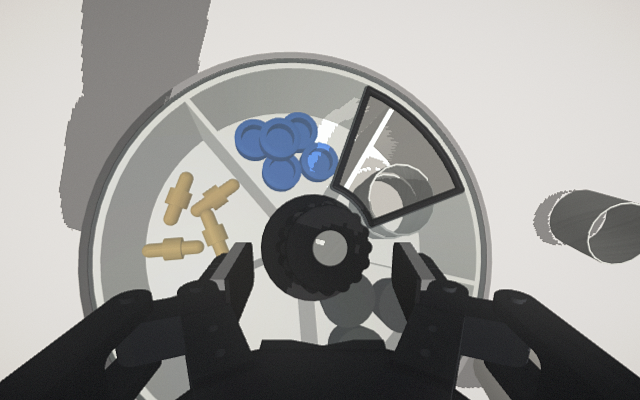

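The knob at (315,247) sits centred between the pads. I'll lower and grip.

send_rows([
  {"grip":0.25,"dx":0.001,"dy":-0.002,"dz":0.014,"twist":0},
  {"grip":0.25,"dx":0,"dy":0,"dz":0.013,"twist":0},
  {"grip":0.7,"dx":0,"dy":0,"dz":0,"twist":0},
  {"grip":0.7,"dx":0,"dy":0,"dz":0,"twist":0},
  {"grip":0.7,"dx":0,"dy":0,"dz":0,"twist":0},
], grip_force=30)

```text
time: 5.0
eef_pos: [0.5754, 0.0363, 0.1712]
eef_rot: [3.141, 0.001, 1.927]
contact_force: [-1.9, -0.2, 0.7]
grip_width: 0.0477
```

send_rows([
  {"grip":0.7,"dx":0,"dy":0,"dz":0,"twist":0.07},
  {"grip":0.7,"dx":0,"dy":0,"dz":0,"twist":0.1},
])

```text
time: 5.2
eef_pos: [0.5749, 0.0365, 0.1719]
eef_rot: [3.141, -0.0, 1.755]
contact_force: [-10.5, -2.5, 14.0]
grip_width: 0.046
```

send_rows([
  {"grip":0.7,"dx":0,"dy":0,"dz":0,"twist":0.12},
  {"grip":0.7,"dx":0,"dy":0,"dz":0,"twist":0.12},
  {"grip":0.7,"dx":0,"dy":0,"dz":0,"twist":0.12},
  {"grip":0.7,"dx":0,"dy":0,"dz":0,"twist":0.12},
])

```text
time: 5.6
eef_pos: [0.5764, 0.0365, 0.1711]
eef_rot: [3.139, -0.001, 1.275]
contact_force: [2.7, -6.2, -1.8]
grip_width: 0.0435
```

```bash
python3 to.py .5739 .0371 .1696 0.88
python3 - <<'E'
from h import *
f,c,st=grab("wrist"); cv2.imwrite("pics/w4.png",f["img"][:,:,::-1])
f,c,st=grab("top"); cv2.imwrite("pics/t4.png",cv2.resize(f["img"][130:260,240:480,::-1],None,fx=3,fy=3,interpolation=cv2.INTER_CUBIC))
E
```

```text
5.6 [0.57641087 0.03651451 0.17112447] [ 3.13914466e+00 -1.46785916e-03  1.27454379e+00] w 0.04346575980134082 F [ 2.72659691 -6.24172129 -1.77884675] j6 0.35927278094845577
tool delta [-0.00017527 -0.00257614  0.00151791] twist 0.39454378698985415
```

View pics/w4.png

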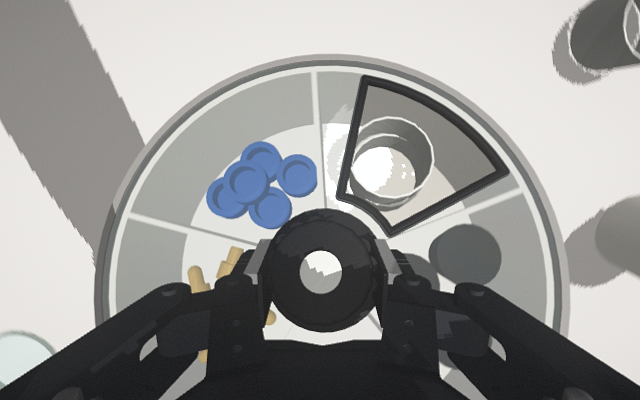

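The cover turns with the tool; the opening is now clear of the blue stoppers. I'll finish the stroke.

send_rows([
  {"grip":0.7,"dx":0,"dy":0,"dz":0,"twist":0.12},
  {"grip":0.7,"dx":0,"dy":0,"dz":0,"twist":0.12},
  {"grip":0.7,"dx":0,"dy":0,"dz":0,"twist":0.12},
  {"grip":0.7,"dx":0,"dy":0,"dz":0,"twist":0.06},
  {"grip":0.25,"dx":0,"dy":0,"dz":0,"twist":0},
])

```text
time: 6.2
eef_pos: [0.5752, 0.0372, 0.1725]
eef_rot: [3.141, -0.003, 0.857]
contact_force: [0.1, 0.0, -0.6]
grip_width: 0.0561
```

send_rows([
  {"grip":0.25,"dx":0,"dy":0,"dz":0,"twist":0},
  {"grip":0.25,"dx":0,"dy":0,"dz":0,"twist":0},
  {"grip":0.25,"dx":0,"dy":0,"dz":0,"twist":-0.14},
  {"grip":0.25,"dx":0,"dy":0,"dz":0,"twist":-0.14},
  {"grip":0.25,"dx":0,"dy":0,"dz":0,"twist":-0.14},
])

```text
time: 6.7
eef_pos: [0.5754, 0.0365, 0.1699]
eef_rot: [-3.141, 0.0, 1.284]
contact_force: [-0.5, 0.5, -0.9]
grip_width: 0.0641
```

send_rows([
  {"grip":0.25,"dx":0,"dy":0,"dz":0,"twist":-0.14},
  {"grip":0.25,"dx":0,"dy":0,"dz":0,"twist":-0.14},
  {"grip":0.25,"dx":0,"dy":0,"dz":0,"twist":-0.14},
  {"grip":0.25,"dx":0,"dy":0,"dz":0,"twist":-0.14},
  {"grip":0.25,"dx":0,"dy":0,"dz":0,"twist":-0.14},
])

```text
time: 7.2
eef_pos: [0.5754, 0.0365, 0.1699]
eef_rot: [-3.141, -0.0, 1.984]
contact_force: [-0.3, -0.1, -0.1]
grip_width: 0.0639
```

```bash
python3 to.py .5739 .0371 .1696 1.95
python3 - <<'E'
from h import *
f,c,st=grab("wrist"); cv2.imwrite("pics/w5.png",f["img"][:,:,::-1])
E
```

```text
7.2 [0.57538226 0.03649947 0.16992452] [-3.14123817e+00 -1.96701292e-04  1.98391190e+00] w 0.06393607358782322 F [-0.29399571 -0.09423545 -0.05914241] j6 -0.3497956986405893
tool delta [ 0.00114503 -0.00111636  0.00032514] twist 0.03391189534453276
```

View pics/w5.png

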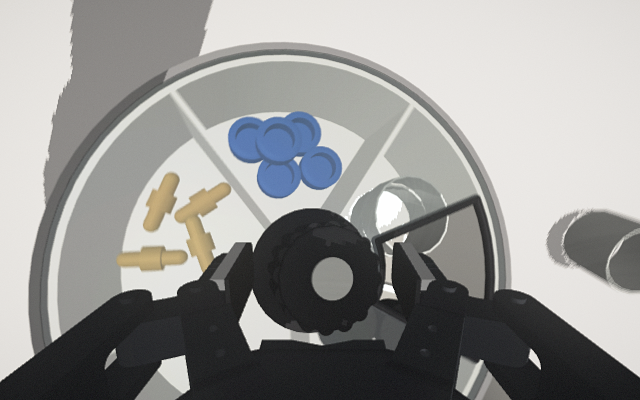

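Stroke one worked: the opening is now at the right, around (440,270). Second stroke.

send_rows([
  {"grip":0.7,"dx":0,"dy":0,"dz":0,"twist":0},
  {"grip":0.7,"dx":0,"dy":0,"dz":0,"twist":0},
  {"grip":0.7,"dx":0,"dy":0,"dz":0,"twist":0.06},
  {"grip":0.7,"dx":0,"dy":0,"dz":0,"twist":0.12},
  {"grip":0.7,"dx":0,"dy":0,"dz":0,"twist":0.12},
])

```text
time: 7.75
eef_pos: [0.575, 0.0366, 0.1712]
eef_rot: [3.141, -0.0, 1.671]
contact_force: [-2.1, 1.0, 5.5]
grip_width: 0.0454
```

send_rows([
  {"grip":0.7,"dx":0,"dy":0,"dz":0,"twist":0.12},
  {"grip":0.7,"dx":0,"dy":0,"dz":0,"twist":0.12},
  {"grip":0.7,"dx":0,"dy":0,"dz":0,"twist":0.12},
  {"grip":0.7,"dx":0,"dy":0,"dz":0,"twist":0.12},
  {"grip":0.7,"dx":0,"dy":0,"dz":0,"twist":0.12},
])

```text
time: 8.25
eef_pos: [0.5754, 0.0369, 0.1715]
eef_rot: [-3.142, -0.003, 1.073]
contact_force: [-5.7, -7.4, 4.8]
grip_width: 0.0432
```

send_rows([
  {"grip":0.7,"dx":0,"dy":0,"dz":0,"twist":0.12},
  {"grip":0.7,"dx":0,"dy":0,"dz":0,"twist":0.1},
  {"grip":0.25,"dx":0,"dy":0,"dz":0,"twist":0},
  {"grip":0.25,"dx":0,"dy":0,"dz":0,"twist":0},
  {"grip":0.25,"dx":0,"dy":0,"dz":0,"twist":0},
])

```text
time: 8.75
eef_pos: [0.5752, 0.0365, 0.1699]
eef_rot: [-3.141, 0.0, 0.857]
contact_force: [0.4, 0.3, -0.6]
grip_width: 0.0642
```

```bash
python3 to.py .5739 .0371 .1696 1.95
python3 - <<'E'
from h import *
f,c,st=grab("top"); cv2.imwrite("pics/t5.png",cv2.resize(f["img"][130:260,240:480,::-1],None,fx=3,fy=3,interpolation=cv2.INTER_CUBIC))
f,c,st=grab("scene"); cv2.imwrite("pics/s5.png",cv2.resize(f["img"][130:260,290:420,::-1],None,fx=4.5,fy=4.5,interpolation=cv2.INTER_CUBIC))
E
```

```text
8.75 [0.57517244 0.03646738 0.16986229] [-3.14132700e+00  4.38532156e-04  8.57408565e-01] w 0.0641938359032716 F [ 0.37795186  0.25775171 -0.61013818] j6 0.7767663250949939
tool delta [-0.00035422 -0.00137607  0.00026281] twist -1.0925914349675647
```

View pics/s5.png

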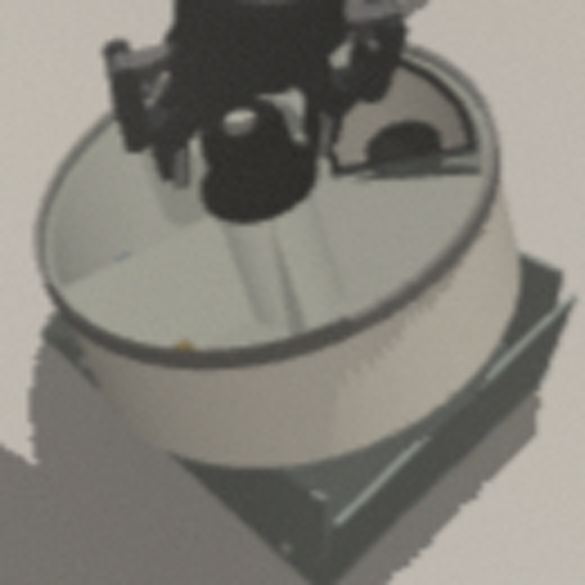

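View pics/t5.png

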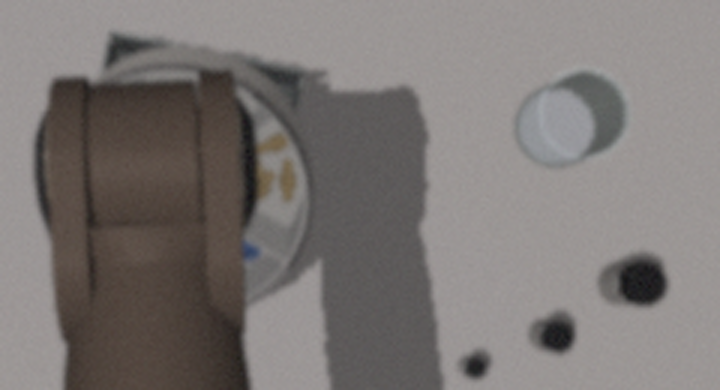

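```bash
cat > ang.py <<'E'
# usage: list (cam-file, px,py full image, r, s) -> angle of opening
from fit import *
p=np.load("p.npy")
def angle(c,uv,r,s):
    a=np.linspace(0,2*np.pi,7200); q=proj(c,pt(p,r,a,.001)); d=np.linalg.norm(q-uv,axis=1); i=d.argmin()
    return round(np.degrees(a[i]-s*dg(25)-p[4]+np.pi)%360-180,1),round(d[i],1)
E
python3 - <<'E'
from ang import *
print(angle(cs,S((475,150)),.106,-1),angle(cs,S((333,170)),.038,-1),angle(cs,S((390,62)),.106,1))
E
```

```text
(np.float64(69.7), np.float64(1.5)) (np.float64(73.6), np.float64(0.4)) (np.float64(70.1), np.float64(0.5))
```

About 70° is left, so there is some slip per stroke. I'll do a third stroke with a firmer grip.

send_rows([
  {"grip":0.25,"dx":0,"dy":0,"dz":0,"twist":-0.145},
  {"grip":0.25,"dx":0,"dy":0,"dz":0,"twist":-0.145},
  {"grip":0.25,"dx":0,"dy":0,"dz":0,"twist":-0.145},
  {"grip":0.25,"dx":0,"dy":0,"dz":0,"twist":-0.145},
  {"grip":0.25,"dx":0,"dy":0,"dz":0,"twist":-0.145},
])

```text
time: 9.35
eef_pos: [0.5752, 0.0365, 0.1698]
eef_rot: [-3.141, 0.0, 1.589]
contact_force: [-0.0, -0.1, -0.1]
grip_width: 0.0639
```

send_rows([
  {"grip":0.25,"dx":0,"dy":0,"dz":0,"twist":-0.145},
  {"grip":0.25,"dx":0,"dy":0,"dz":0,"twist":-0.145},
  {"grip":0.25,"dx":0,"dy":0,"dz":0,"twist":-0.145},
  {"grip":0.7,"dx":0,"dy":0,"dz":0,"twist":0},
  {"grip":0.7,"dx":0,"dy":0,"dz":0,"twist":0},
], grip_force=45)

```text
time: 9.85
eef_pos: [0.5754, 0.0361, 0.1707]
eef_rot: [-3.142, 0.002, 2.014]
contact_force: [-2.2, -0.1, 3.5]
grip_width: 0.0479
```

send_rows([
  {"grip":0.7,"dx":0,"dy":0,"dz":0,"twist":0.0},
  {"grip":0.7,"dx":0,"dy":0,"dz":0,"twist":0.1},
  {"grip":0.7,"dx":0,"dy":0,"dz":0,"twist":0.12},
  {"grip":0.7,"dx":0,"dy":0,"dz":0,"twist":0.12},
  {"grip":0.7,"dx":0,"dy":0,"dz":0,"twist":0.12},
])

```text
time: 10.35
eef_pos: [0.5754, 0.0368, 0.171]
eef_rot: [3.14, -0.001, 1.551]
contact_force: [1.8, 0.2, 0.7]
grip_width: 0.0436
```

send_rows([
  {"grip":0.7,"dx":0,"dy":0,"dz":0,"twist":0.12},
  {"grip":0.7,"dx":0,"dy":0,"dz":0,"twist":0.12},
  {"grip":0.7,"dx":0,"dy":0,"dz":0,"twist":0.12},
  {"grip":0.7,"dx":0,"dy":0,"dz":0,"twist":0.12},
  {"grip":0.7,"dx":0,"dy":0,"dz":0,"twist":0.12},
])

```text
time: 10.85
eef_pos: [0.5751, 0.0374, 0.1721]
eef_rot: [-3.14, -0.005, 0.956]
contact_force: [-11.9, -13.2, 14.3]
grip_width: 0.0427
```

send_rows([
  {"grip":0.7,"dx":0,"dy":0,"dz":0,"twist":0.1},
  {"grip":0.25,"dx":0,"dy":0,"dz":0,"twist":0},
  {"grip":0.25,"dx":0,"dy":0,"dz":0,"twist":0},
  {"grip":0.25,"dx":0,"dy":0,"dz":0,"twist":0},
])

```text
time: 11.25
eef_pos: [0.5752, 0.0365, 0.1697]
eef_rot: [-3.141, 0.0, 0.858]
contact_force: [0.4, -0.2, 0.4]
grip_width: 0.0641
```

```bash
python3 to.py .5739 .0371 .1696 1.95
python3 - <<'E'
from h import *
f,c,st=grab("scene"); cv2.imwrite("pics/s6.png",cv2.resize(f["img"][130:260,290:420,::-1],None,fx=4.5,fy=4.5,interpolation=cv2.INTER_CUBIC))
E
```

```text
11.25 [0.57517614 0.03650261 0.16969061] [-3.14116403e+00  4.94142917e-04  8.57819266e-01] w 0.06407657235919861 F [ 0.41893184 -0.18527356  0.44654795] j6 0.7763805872714872
tool delta [-3.82784032e-04 -1.35600596e-03  9.13805368e-05] twist -1.092180734163664
```

View pics/s6.png

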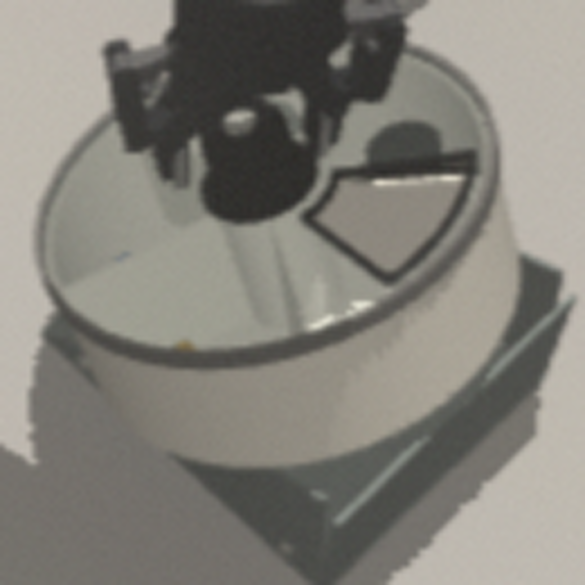

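Run:
```python
from ang import *
print(angle(cs,S((473,175)),.106,1),angle(cs,S((390,280)),.106,-1),angle(cs,S((308,216)),.038,-1),angle(cs,S((335,172)),.038,1))
```

```text
(np.float64(10.6), np.float64(1.6)) (np.float64(19.5), np.float64(0.1)) (np.float64(24.1), np.float64(0.5)) (np.float64(21.4), np.float64(0.9))
```

About 19° left. A short centred stroke, then check while still holding.

send_rows([
  {"grip":0.25,"dx":0,"dy":0,"dz":0,"twist":-0.14},
  {"grip":0.25,"dx":0,"dy":0,"dz":0,"twist":-0.14},
  {"grip":0.25,"dx":0,"dy":0,"dz":0,"twist":-0.14},
  {"grip":0.25,"dx":0,"dy":0,"dz":0,"twist":-0.14},
  {"grip":0.25,"dx":0,"dy":0,"dz":0,"twist":-0.14},
])

```text
time: 11.8
eef_pos: [0.5752, 0.0364, 0.1696]
eef_rot: [-3.141, 0.0, 1.563]
contact_force: [0.0, -0.1, 0.8]
grip_width: 0.0642
```

send_rows([
  {"grip":0.7,"dx":0,"dy":0,"dz":0,"twist":0},
  {"grip":0.7,"dx":0,"dy":0,"dz":0,"twist":0},
  {"grip":0.7,"dx":0,"dy":0,"dz":0,"twist":0},
  {"grip":0.7,"dx":0,"dy":0,"dz":0,"twist":0.1},
  {"grip":0.7,"dx":0,"dy":0,"dz":0,"twist":0.1},
])

```text
time: 12.3
eef_pos: [0.5753, 0.0368, 0.1704]
eef_rot: [3.142, -0.001, 1.353]
contact_force: [1.8, -3.5, -2.1]
grip_width: 0.0424
```

send_rows([
  {"grip":0.7,"dx":0,"dy":0,"dz":0,"twist":0.1},
  {"grip":0.7,"dx":0,"dy":0,"dz":0,"twist":0},
])

```text
time: 12.5
eef_pos: [0.5753, 0.0367, 0.1705]
eef_rot: [-3.142, -0.001, 1.256]
contact_force: [-1.9, -1.1, 1.7]
grip_width: 0.0427
```

```bash
python3 to.py .5739 .0371 .1696 1.95
python3 - <<'E'
from h import *
f,c,st=grab("scene"); cv2.imwrite("pics/s7.png",cv2.resize(f["img"][130:260,290:420,::-1],None,fx=4.5,fy=4.5,interpolation=cv2.INTER_CUBIC))
E
```

```text
12.5 [0.57526925 0.03665543 0.17047747] [-3.14151844e+00 -1.24896857e-03  1.25569072e+00] w 0.04273495236266641 F [-1.87184815 -1.06670661  1.67769062] j6 0.3781686039477986
tool delta [-2.77167295e-06 -1.43954642e-03  8.77570299e-04] twist -0.6943092808276345
```

View pics/s7.png

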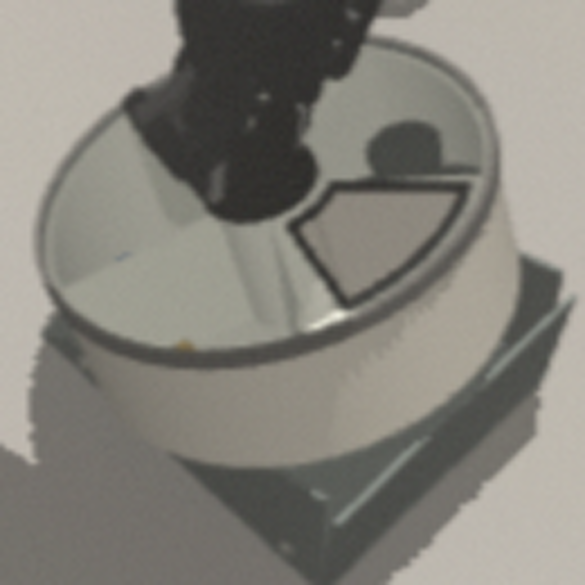

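Run:
```python
from ang import *
print(angle(cs,S((472,184)),.106,1),angle(cs,S((347,305)),.106,-1),angle(cs,S((292,227)),.038,-1),angle(cs,S((330,184)),.038,1))
```

```text
(np.float64(7.5), np.float64(1.8)) (np.float64(6.7), np.float64(0.2)) (np.float64(9.6), np.float64(0.5)) (np.float64(8.5), np.float64(0.2))
```

send_rows([
  {"grip":0.7,"dx":0,"dy":0,"dz":0,"twist":0.09},
  {"grip":0.7,"dx":0,"dy":0,"dz":0,"twist":0.08},
  {"grip":0.7,"dx":0,"dy":0,"dz":0,"twist":0},
  {"grip":0.25,"dx":0,"dy":0,"dz":0,"twist":0},
  {"grip":0.25,"dx":0,"dy":0,"dz":0,"twist":0},
])

```text
time: 13.05
eef_pos: [0.5752, 0.0363, 0.1701]
eef_rot: [3.141, 0.001, 1.088]
contact_force: [0.8, -0.6, -0.8]
grip_width: 0.0639
```

send_rows([
  {"grip":0.25,"dx":0,"dy":0,"dz":0,"twist":0},
  {"grip":0.25,"dx":0,"dy":0,"dz":-0.03,"twist":0},
  {"grip":0.25,"dx":0,"dy":0,"dz":-0.05,"twist":0},
  {"grip":0.25,"dx":0,"dy":0,"dz":-0.05,"twist":0},
  {"grip":0.25,"dx":0,"dy":0,"dz":-0.02,"twist":0},
])

```text
time: 13.55
eef_pos: [0.576, 0.0364, 0.3253]
eef_rot: [3.136, -0.003, 1.088]
contact_force: [0.9, 0.5, 0.1]
grip_width: 0.064
```

```bash
python3 to.py .467 -.320 .30 0.51
python3 - <<'E'
from h import *
f,c,st=grab("scene"); cv2.imwrite("pics/s8.png",cv2.resize(f["img"][130:260,290:420,::-1],None,fx=4.5,fy=4.5,interpolation=cv2.INTER_CUBIC))
E
```

```text
13.55 [0.57600372 0.03644904 0.32526117] [ 3.13605734e+00 -2.75377297e-03  1.08795319e+00] w 0.06401688156044182 F [0.91348283 0.54884495 0.12536478] j6 0.5462944889004082
tool delta [-0.36637774  0.06882144  0.02463367] twist 0.5779531942927982
```

View pics/s8.png

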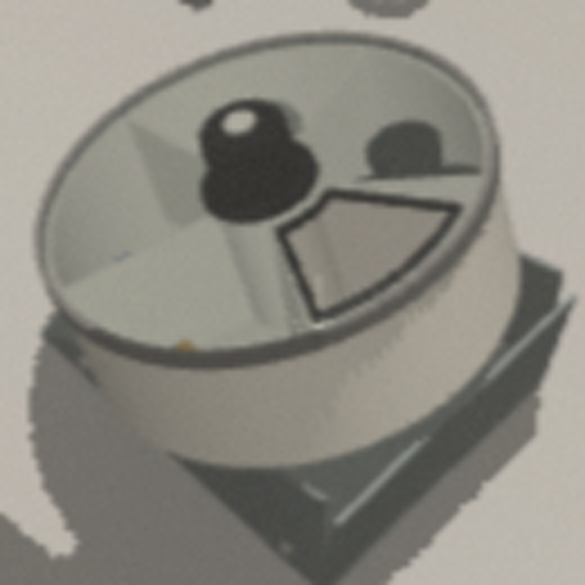

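send_rows([
  {"grip":0.25,"dx":0,"dy":0,"dz":0,"twist":0.145},
  {"grip":0.25,"dx":0,"dy":0,"dz":0,"twist":0.145},
  {"grip":0.25,"dx":0,"dy":0,"dz":0,"twist":0.145},
  {"grip":0.25,"dx":0,"dy":0,"dz":0,"twist":0.143},
  {"grip":0.1,"dx":-0.0336,"dy":0.0322,"dz":0,"twist":0},
])

```text
time: 14.1
eef_pos: [0.5628, -0.0053, 0.3187]
eef_rot: [-3.14, 0.001, 0.512]
contact_force: [0.2, -1.6, -0.2]
grip_width: 0.0759
```

send_rows([
  {"grip":0.1,"dx":-0.0336,"dy":0.0322,"dz":0,"twist":0},
  {"grip":0.1,"dx":-0.0336,"dy":0.0322,"dz":0,"twist":0},
  {"grip":0.1,"dx":-0.0336,"dy":0.0322,"dz":0.01,"twist":0},
  {"grip":0.1,"dx":-0.0336,"dy":0.0322,"dz":0.015,"twist":0},
  {"grip":0.1,"dx":-0.0336,"dy":0.0322,"dz":0.015,"twist":0},
])

```text
time: 14.6
eef_pos: [0.4928, -0.2323, 0.2796]
eef_rot: [3.141, 0.0, 0.51]
contact_force: [2.0, 0.1, 0.1]
grip_width: 0.0771
```

send_rows([
  {"grip":0.1,"dx":-0.0336,"dy":0.0322,"dz":0.015,"twist":0},
  {"grip":0.1,"dx":-0.0336,"dy":0.0322,"dz":0.015,"twist":0},
  {"grip":0.1,"dx":0,"dy":0,"dz":0.02,"twist":0},
  {"grip":0.1,"dx":0,"dy":0,"dz":0,"twist":0},
])

```text
time: 15.0
eef_pos: [0.4646, -0.3202, 0.2269]
eef_rot: [-3.137, 0.003, 0.507]
contact_force: [0.7, 0.8, -1.4]
grip_width: 0.0767
```

```bash
python3 to.py .467 -.320 .058 0.51
python3 - <<'E'
from ang import *
print(angle(cs,S((463,206)),.106,1),angle(cs,S((317,320)),.106,-1),angle(cs,S((278,232)),.038,-1),angle(cs,S((330,190)),.038,1))
f,c,st=grab("wrist"); cv2.imwrite("pics/w9.png",f["img"][:,:,::-1]); np.savez("w9.npz",K=c[0],R=c[1],o=c[2])
for l in ("jar","jar_center"): print(l,[(round(r["score"],2),(np.array(r["position"])*[640,400]).round(1)) for r in env.pinpoint(l,"wrist")])
f,c,st=grab("top"); cv2.imwrite("pics/t9.png",cv2.resize(f["img"][130:260,240:480,::-1],None,fx=3,fy=3,interpolation=cv2.INTER_CUBIC))
for l in ("opening","bay"): print(l,[(round(r["score"],2),(np.array(r["position"])*[640,400]).round(1)) for r in env.pinpoint(l,"top")])
E
```

```text
15.0 [ 0.46455191 -0.32020208  0.22687111] [-3.13673594e+00  2.63570412e-03  5.07157024e-01] w 0.07671883807708842 F [ 0.72149839  0.76232778 -1.35704404] j6 0.4602575033411296
tool delta [0.00268319 0.00183249 0.16885771] twist -0.002842976358977012
(np.float64(-0.4), np.float64(1.6)) (np.float64(-1.6), np.float64(0.0)) (np.float64(-1.1), np.float64(0.2)) (np.float64(3.0), np.float64(0.7))
jar [(0.71, array([333.7, 102.2])), (0.61, array([323.8, 182.8])), (0.58, array([333.9, 253.3]))]
jar_center [(0.87, array([331.2, 105.3])), (0.71, array([324.7, 184.9])), (0.69, array([335.7, 266.7]))]
opening [(0.67, array([306.7, 171.8])), (0.26, array([305.7, 162.8]))]
bay [(0.83, array([302.5, 167. ])), (0.54, array([423. , 172.3]))]
```

View pics/w9.png

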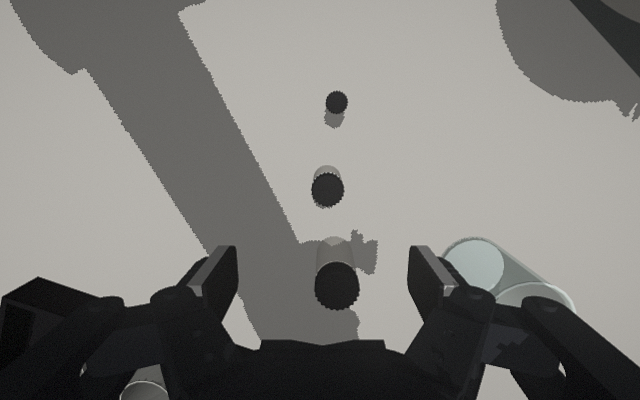

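View pics/t9.png

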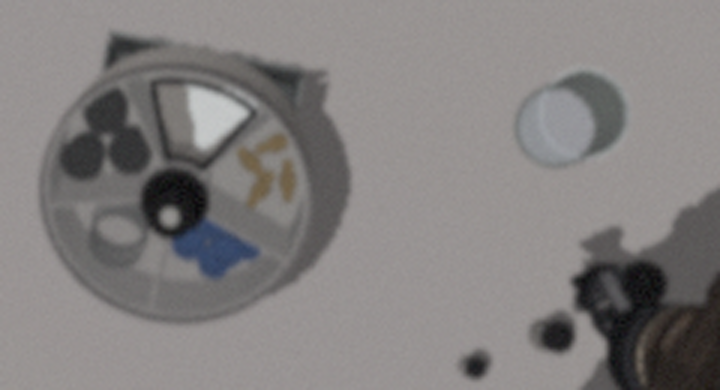

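The cover reads about 0 ± 2°. The wrist view shows the three jars in line, with the middle cap at (327,188), about 32 px wide. That is about 30 mm, as required. Next, its position.

Run:
```python
from fit import *
c9=L("w9.npz")
print(onz(c9,(327.5,188.5),.064))
# triangulate cap centre with original top (px ~ crop (557,333)) and scene crop2.5 (76,400)
a=np.array((558,333))/3+[240,130]; b=np.array((76,399))/2.5+[180,120]
print(tri([(c9,(327.5,188.5)),(ct,a),(cs,b)]))
print(tri([(ct,(423.2,174.1)),(cs,(281,345))]))
```

```text
[ 0.46663301 -0.31733947  0.064     ]
(array([ 0.46936551, -0.31963743,  0.05816458]), [np.float64(0.0023202281131335044), np.float64(0.002713902874098809), np.float64(0.001213836288944679)])
(array([ 0.66580439, -0.33223627, -0.01527647]), [np.float64(0.00014618281765209237), np.float64(0.00014618281765231114)])
```

send_rows([
  {"grip":0.3,"dx":0.003,"dy":-0.001,"dz":0.04,"twist":0},
  {"grip":0.3,"dx":0,"dy":0,"dz":0.045,"twist":0},
  {"grip":0.3,"dx":0,"dy":0,"dz":0,"twist":0},
])

```text
time: 15.6
eef_pos: [0.4658, -0.3144, 0.1401]
eef_rot: [-3.133, 0.004, 0.512]
contact_force: [-0.3, 0.5, 0.8]
grip_width: 0.0599
```

```bash
python3 to.py .467 -.318 .055 0.51
python3 - <<'E'
from fit import *
f,c,st=grab("wrist"); cv2.imwrite("pics/w10.png",f["img"][:,:,::-1]); np.savez("w10.npz",K=c[0],R=c[1],o=c[2])
E
```

```text
15.6 [ 0.46583513 -0.31437913  0.14007419] [-3.13294027  0.00442994  0.51151462] w 0.0598872353707798 F [-0.34643197  0.52925686  0.81355159] j6 0.4656754230072525
tool delta [-0.00037975  0.00446358  0.08504127] twist 0.0015146184804093465
```

View pics/w10.png

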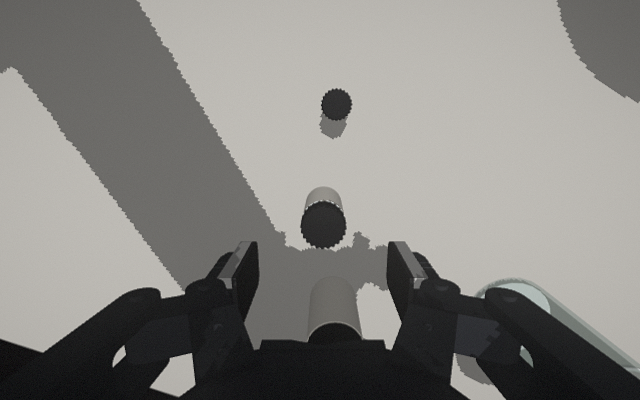

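```bash
python3 - <<'E'
from fit import *
c9=L("w9.npz");c10=L("w10.npz")
print(onz(c10,(323.5,225),.064), tri([(c9,(327.5,188.5)),(c10,(323.5,225))]))
E
python3 to.py .467 -.318 .055 0.51
```

```text
[ 0.46689172 -0.31752045  0.064     ] (array([ 0.46644427, -0.31688941,  0.06623167]), [np.float64(8.420465948384824e-05), np.float64(8.420465948379062e-05)])
15.65 [ 0.46719987 -0.31547107  0.14363622] [-3.13686516e+00  2.45166625e-03  5.11278047e-01] w 0.05947001213622586 F [-0.27455173  1.0473969   0.14740579] j6 0.46564451338151425
tool delta [-0.00119438  0.00252675  0.08862846] twist 0.0012780466133233137
```

The jar is at (0.467,-0.317) with its top at z≈0.066, which agrees with the 64 mm given. Lowering to grip.

send_rows([
  {"grip":0.3,"dx":-0.001,"dy":0.001,"dz":0.045,"twist":0},
  {"grip":0.3,"dx":0,"dy":0,"dz":0.043,"twist":0},
  {"grip":0.3,"dx":0,"dy":0,"dz":0,"twist":0},
  {"grip":0.85,"dx":0,"dy":0,"dz":0,"twist":0},
  {"grip":0.85,"dx":0,"dy":0,"dz":0,"twist":0},
], grip_force=25)

```text
time: 16.15
eef_pos: [0.4702, -0.3198, 0.0611]
eef_rot: [3.137, -0.002, 0.51]
contact_force: [-0.6, -0.9, 0.7]
grip_width: 0.0316
```

send_rows([
  {"grip":0.85,"dx":0,"dy":0,"dz":0,"twist":0},
  {"grip":0.85,"dx":0,"dy":0,"dz":0,"twist":0},
  {"grip":0.85,"dx":0,"dy":0,"dz":0,"twist":0},
])

```text
time: 16.45
eef_pos: [0.4701, -0.3199, 0.0611]
eef_rot: [3.136, -0.003, 0.51]
contact_force: [0.4, -0.0, 7.8]
grip_width: 0.0288
```

```bash
python3 to.py .467 -.318 .055 0.51
```

```text
16.45 [ 0.47012242 -0.31990402  0.06110366] [ 3.13601260e+00 -2.87821975e-03  5.09978771e-01] w 0.02878416728597511 F [ 0.43125019 -0.01307682  7.75161585] j6 0.4632886730888739
tool delta [-0.00181321 -0.00321996  0.0060806 ] twist -2.1228516746241155e-05
```

The jar is gripped (28.8 mm). I'll lift and check it.

send_rows([
  {"grip":0.85,"dx":0,"dy":0,"dz":-0.03,"twist":0},
  {"grip":0.85,"dx":0,"dy":0,"dz":-0.05,"twist":0},
  {"grip":0.85,"dx":0,"dy":0,"dz":-0.05,"twist":0},
  {"grip":0.85,"dx":0,"dy":0,"dz":-0.05,"twist":-0.145},
  {"grip":0.85,"dx":0,"dy":0,"dz":-0.05,"twist":-0.145},
])

```text
time: 16.95
eef_pos: [0.4679, -0.3184, 0.2917]
eef_rot: [3.138, -0.001, 0.806]
contact_force: [0.2, -0.6, -0.6]
grip_width: 0.0294
```

send_rows([
  {"grip":0.85,"dx":0,"dy":0,"dz":-0.02,"twist":-0.145},
  {"grip":0.85,"dx":0,"dy":0,"dz":0,"twist":-0.145},
  {"grip":0.85,"dx":0,"dy":0,"dz":0,"twist":-0.145},
  {"grip":0.85,"dx":0,"dy":0,"dz":0,"twist":-0.145},
  {"grip":0.85,"dx":0,"dy":0,"dz":0,"twist":0},
])

```text
time: 17.45
eef_pos: [0.4682, -0.3186, 0.3093]
eef_rot: [3.139, 0.001, 1.38]
contact_force: [-0.0, -0.5, -0.5]
grip_width: 0.0291
```

```bash
python3 - <<'E'
from ang import *
f,c,st=grab("wrist"); cv2.imwrite("pics/w11.png",f["img"][:,:,::-1])
f,c,st=grab("scene"); cv2.imwrite("pics/s11.png",f["img"][:,:,::-1])
t=pt(p,.081,p[4],0)[0]; print("entry",t)
E
python3 to.py .6585 .0182 .30 1.38
```

```text
entry [0.65795322 0.01849416 0.17657618]
17.55 [ 0.46813667 -0.31857702  0.30859517] [3.13986268e+00 7.17459350e-04 1.37653941e+00] w 0.02921051823315033 F [-0.05926862  0.34287493 -0.31892337] j6 -0.403286070182574
tool delta [0.36719604 0.12175767 0.00854237] twist -0.003460593786116739
```

View pics/w11.png

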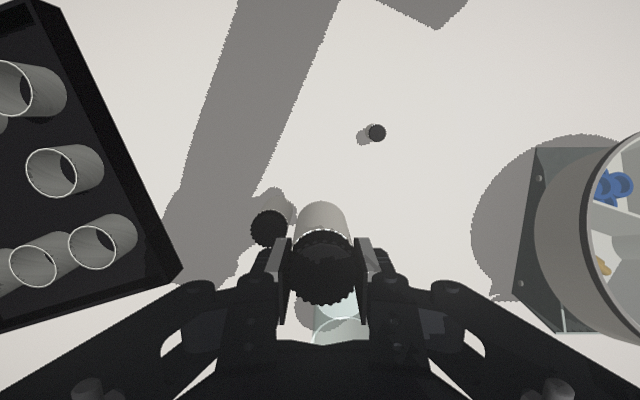

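View pics/s11.png

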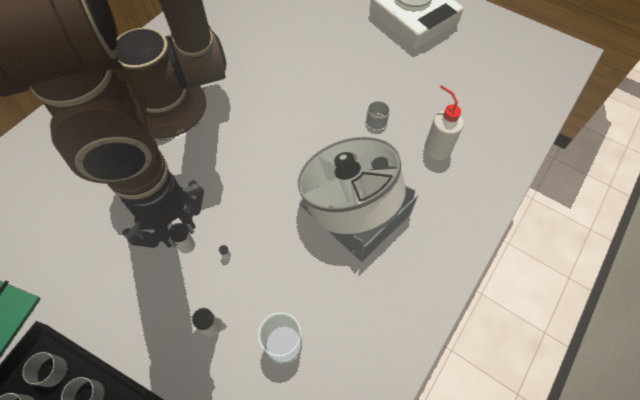

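The jar is held upright; its cap is at (321,267) between the pads. Carrying it to the opening.

Run:
```python
from h import *
f=env.grab_frame("wrist"); K,_,_=cam({**f,"origin":[0,0,0],"rotation":[0,0,0]}); T=f["tool_from_camera"]
d=T[:3,:3]@np.linalg.solve(K,[321,267,1]); o=T[:3,3]
for z in (-.005,0,.003): print(z,o+d*(z-o[2])/d[2])
```

```text
-0.005 [-0.00104971 -0.00742962 -0.005     ]
0 [-0.00107479 -0.00492765  0.        ]
0.003 [-0.00108984 -0.00342647  0.003     ]
```

send_rows([
  {"grip":0.85,"dx":0.046,"dy":0.015,"dz":0,"twist":0},
  {"grip":0.85,"dx":0.046,"dy":0.015,"dz":0,"twist":0},
  {"grip":0.85,"dx":0.046,"dy":0.015,"dz":0,"twist":0},
  {"grip":0.85,"dx":0.046,"dy":0.015,"dz":0,"twist":0},
  {"grip":0.85,"dx":0.046,"dy":0.015,"dz":0,"twist":0},
])

```text
time: 18.1
eef_pos: [0.5859, -0.1052, 0.3078]
eef_rot: [3.141, 0.0, 1.377]
contact_force: [-0.2, 0.4, -0.7]
grip_width: 0.0291
```

send_rows([
  {"grip":0.85,"dx":0.046,"dy":0.015,"dz":0,"twist":0},
  {"grip":0.85,"dx":0.046,"dy":0.015,"dz":0,"twist":0},
  {"grip":0.85,"dx":0.045,"dy":0.016,"dz":0,"twist":0},
  {"grip":0.85,"dx":0,"dy":0,"dz":0,"twist":0},
  {"grip":0.85,"dx":0,"dy":0,"dz":0,"twist":0},
])

```text
time: 18.6
eef_pos: [0.6568, 0.0201, 0.3066]
eef_rot: [-3.141, 0.001, 1.381]
contact_force: [-0.3, -0.2, -0.2]
grip_width: 0.0288
```

```bash
python3 to.py .658 .0185 .30 1.38
```

```text
18.6 [0.65682532 0.02014239 0.30664648] [-3.14059527e+00  5.07208500e-04  1.38061266e+00] w 0.028790503211646577 F [-0.25218938 -0.24181514 -0.24136212] j6 0.22095700276100141
tool delta [-0.00138735  0.0014706   0.00664572] twist 0.0006126556175736209
```

send_rows([
  {"grip":0.85,"dx":-0.001,"dy":0.006,"dz":0.03,"twist":0},
  {"grip":0.85,"dx":0,"dy":0,"dz":0.025,"twist":0},
  {"grip":0.85,"dx":0,"dy":0,"dz":0,"twist":0},
])

```text
time: 18.9
eef_pos: [0.6603, 0.0153, 0.249]
eef_rot: [-3.136, 0.002, 1.377]
contact_force: [0.8, 0.3, -0.5]
grip_width: 0.0287
```

```bash
python3 to.py .658 .0185 .205 1.38;  python3 - <<'E'
from h import *
f,c,st=grab("wrist"); cv2.imwrite("pics/w12.png",f["img"][:,:,::-1])
f,c,st=grab("scene"); cv2.imwrite("pics/s12.png",cv2.resize(f["img"][110:260,280:430,::-1],None,fx=4,fy=4,interpolation=cv2.INTER_CUBIC))
E
```

```text
18.9 [0.66025329 0.0152937  0.24902844] [-3.13583140e+00  1.53166668e-03  1.37716863e+00] w 0.02872019706779293 F [ 0.82820461  0.32409771 -0.49711125] j6 0.21689927190103062
tool delta [ 0.00278024 -0.00257446  0.04403979] twist -0.0028313718988144387
```

View pics/s12.png

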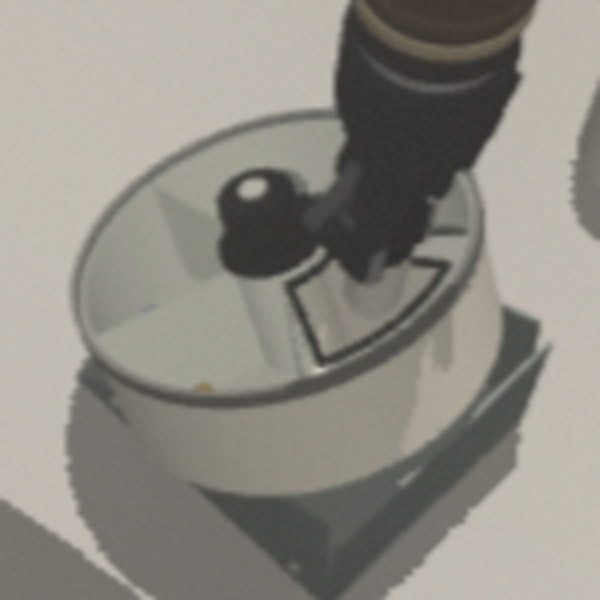

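View pics/w12.png

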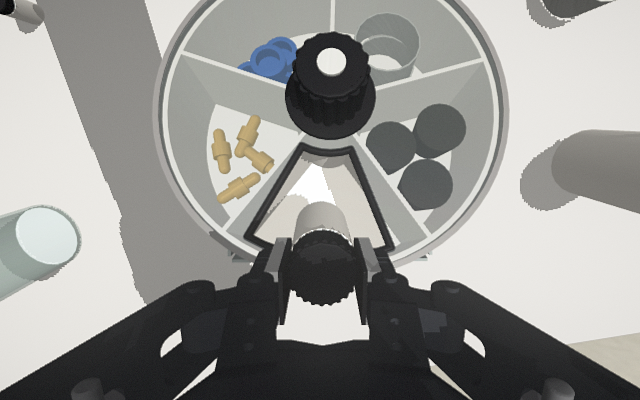

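The jar is centred over the opening (edges at (245,235) and (392,248), jar at (322,220)). Lowering.

send_rows([
  {"grip":0.85,"dx":0.001,"dy":0.001,"dz":0.015,"twist":0},
  {"grip":0.85,"dx":0,"dy":0,"dz":0.015,"twist":0},
  {"grip":0.85,"dx":0,"dy":0,"dz":0,"twist":0},
])

```text
time: 19.3
eef_pos: [0.6631, 0.0169, 0.2226]
eef_rot: [-3.141, 0.0, 1.379]
contact_force: [-0.6, 0.8, -0.5]
grip_width: 0.0291
```

send_rows([
  {"grip":0.85,"dx":0,"dy":0,"dz":0.012,"twist":0},
  {"grip":0.85,"dx":0,"dy":0,"dz":0,"twist":0},
])

```text
time: 19.5
eef_pos: [0.6633, 0.0173, 0.2101]
eef_rot: [-3.141, 0.0, 1.38]
contact_force: [-0.1, 0.2, -0.8]
grip_width: 0.029
```

```bash
python3 to.py .658 .0185 .205 1.38;  python3 - <<'E'
from h import *
f,c,st=grab("wrist"); cv2.imwrite("pics/w13.png",f["img"][:,:,::-1])
f,c,st=grab("scene"); cv2.imwrite("pics/s13.png",cv2.resize(f["img"][110:260,280:430,::-1],None,fx=4,fy=4,interpolation=cv2.INTER_CUBIC))
E
```

```text
19.5 [0.66325625 0.01728946 0.21011168] [-3.14141962e+00  1.79488919e-05  1.37952683e+00] w 0.02897555200757133 F [-0.08754472  0.22856457 -0.78274342] j6 0.2173228915151662
tool delta [ 0.00018931 -0.00538964  0.00511261] twist -0.0004731675177103156
```

View pics/s13.png

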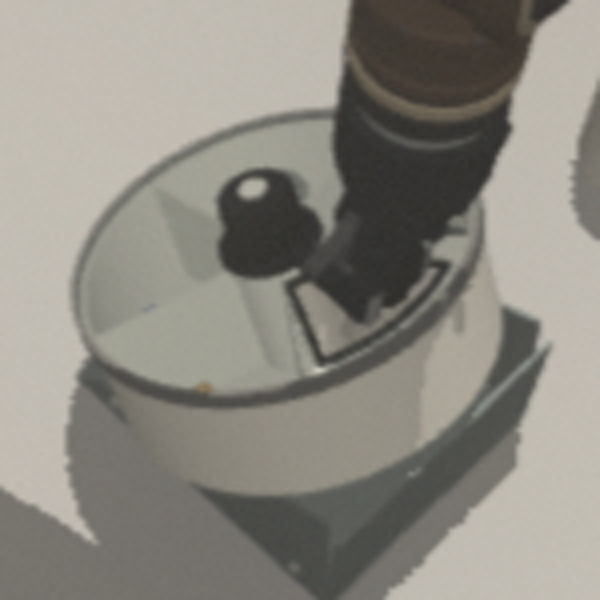

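View pics/w13.png

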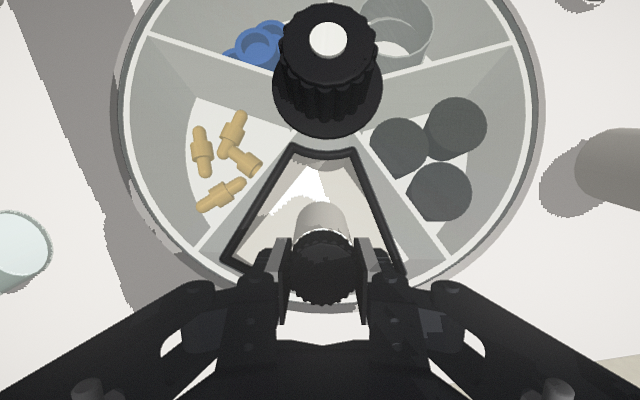

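The jar has entered the opening without contact force. A little lower, then release.

send_rows([
  {"grip":0.85,"dx":0,"dy":0,"dz":0.006,"twist":0},
  {"grip":0.85,"dx":0,"dy":0,"dz":0,"twist":0},
  {"grip":0.4,"dx":0,"dy":0,"dz":0,"twist":0},
  {"grip":0.4,"dx":0,"dy":0,"dz":0,"twist":0},
  {"grip":0.4,"dx":0,"dy":0,"dz":0,"twist":0},
])

```text
time: 20.1
eef_pos: [0.6635, 0.0176, 0.2045]
eef_rot: [3.141, -0.0, 1.38]
contact_force: [-0.3, -0.2, 0.4]
grip_width: 0.0513
```

send_rows([
  {"grip":0.4,"dx":0,"dy":0,"dz":-0.03,"twist":0},
  {"grip":0.4,"dx":0,"dy":0,"dz":-0.05,"twist":0},
  {"grip":0.4,"dx":0,"dy":0,"dz":-0.05,"twist":0},
  {"grip":0.4,"dx":0,"dy":-0.04,"dz":-0.03,"twist":0},
  {"grip":0.4,"dx":0,"dy":-0.05,"dz":0,"twist":0},
])

```text
time: 20.6
eef_pos: [0.5772, 0.0347, 0.3677]
eef_rot: [3.135, -0.002, 1.379]
contact_force: [0.2, -0.1, 0.6]
grip_width: 0.051
```

send_rows([
  {"grip":0.4,"dx":0,"dy":-0.05,"dz":0,"twist":0},
  {"grip":0.4,"dx":0,"dy":-0.05,"dz":0,"twist":0},
  {"grip":0.4,"dx":0,"dy":-0.05,"dz":0,"twist":0},
  {"grip":0.4,"dx":0,"dy":-0.03,"dz":0,"twist":0},
  {"grip":0.4,"dx":0,"dy":0,"dz":0,"twist":0},
])

```text
time: 21.1
eef_pos: [0.3949, 0.069, 0.3662]
eef_rot: [3.139, -0.001, 1.382]
contact_force: [-0.2, -0.6, 0.4]
grip_width: 0.051
```

Run:
```python
from h import *
f,c,st=grab("wrist"); cv2.imwrite("pics/w14.png",f["img"][:,:,::-1]);np.savez("w14.npz",K=c[0],R=c[1],o=c[2])
print(st["eef_pos"],st["time"])
f,c,st=grab("scene"); cv2.imwrite("pics/s14.png",cv2.resize(f["img"][130:260,290:420,::-1],None,fx=4.5,fy=4.5,interpolation=cv2.INTER_CUBIC))
f,c,st=grab("top"); cv2.imwrite("pics/t14.png",cv2.resize(f["img"][130:260,240:480,::-1],None,fx=3,fy=3,interpolation=cv2.INTER_CUBIC))
for l in ("opening","bay","jar_center","jar"): print(l,[(round(r["score"],2),(np.array(r["position"])*[640,400]).round(1)) for r in env.pinpoint(l,"scene")])
```

```text
[0.39492308 0.06902917 0.36619002] 21.1
opening [(0.95, array([368.7, 182.8]))]
bay [(0.61, array([369.9, 183. ]))]
jar_center [(0.89, array([208.5, 321.7])), (0.78, array([360.5, 189.3]))]
jar [(0.77, array([211.3, 330.2])), (0.53, array([344.1, 163.6])), (0.51, array([363., 204.])), (0.49, array([223.5, 254.2]))]
```

View pics/s14.png

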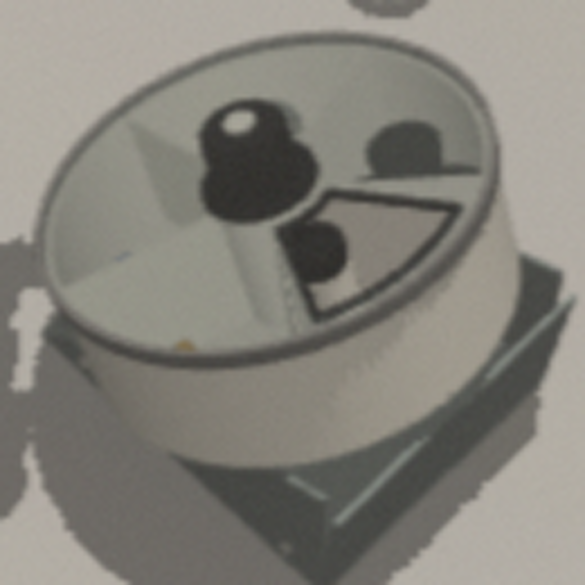

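View pics/w14.png

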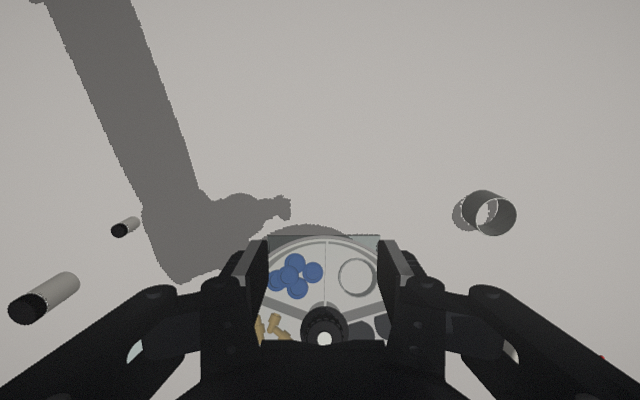

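View pics/t14.png

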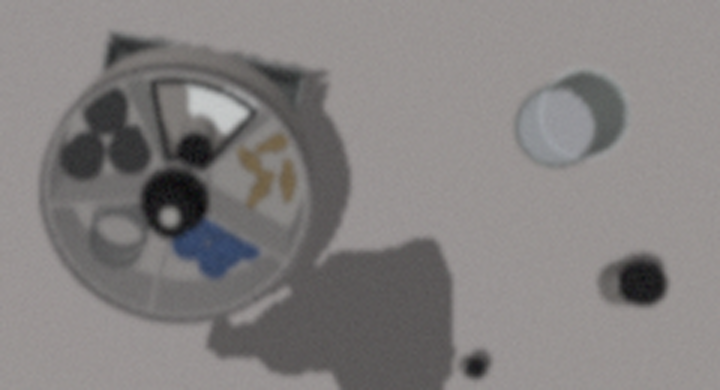

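Run:
```python
from ang import *
x,e=tri([(ct,T((194,151))),(cs,S((318,251)))]); n,u,v=frame(p)
print(x,e); d=x-p[:3]; print("height vs cover",d@n,"u",d@u,"v",d@v)
bi=pt(p,.072,p[4],-.045)[0]
# jar centre lies 32 mm below cap along its axis: standing along n, or vertical
for ax in (n,np.array([0,0,1.])):
    c=x-.032*ax; print("centre dist",np.linalg.norm(c-bi),"z",(c-bi)@n, "r", np.linalg.norm((c-p[:3])-n*((c-p[:3])@n)))
```

```text
[0.62934685 0.01798238 0.14601893] [np.float64(0.0028830709054946135), np.float64(0.0028830709054945983)]
height vs cover -0.015798757191644565 u 0.04244057742541889 v -0.009810938680379478
centre dist 0.030106858738869383 z -0.0027987571916445577 r 0.04355981094992428
centre dist 0.04333334742913195 z 0.0001993936231826438 r 0.03053580583626866
```

The cap centre lies about 16 mm below the cover (79 − 64 = 15 mm expected if the jar stands on the floor). The jar centre is about 30 mm from `bay_inside`, and the opening is still aligned. Handing in.

```bash
python3 -c "
from cell import env
print(env.get_state()['time'], env.sign_off())"
```

```text
the job is handed in; nothing more can be done
21.45 None
```

The jar is in the empty compartment, below the cover, and the opening is over that compartment. I handed in at 21.45 s; the sign-off reports no verdict.

**What I did:** I turned the cover about 166° clockwise by its knob in four short strokes, since the tool can only point straight down and the knob leans. Then I gripped the middle-sized jar, lowered it about 30 mm into the opening and let it drop. The arm is back clear of everything.

**Last checks:**
- **Cover:** the four opening corners in the scene picture, taken after the last turn, gave between −1.6° and +3.0° from the compartment's middle. That is at most about 4 mm at the opening, against 12 mm allowed. After the drop the opening looked unmoved, and the opening and compartment were found 1 px apart.
- **Jar:** the top and scene views put its cap about 16 mm below the cover, matching a jar standing on the floor (15 mm). If it stands square to the floor, its centre is about 30 mm from the target point and 3 mm below it. If it leans upright, the centre is about 43 mm away and level with it. Both are inside the 53 mm and 7 mm limits.
- **Other things on the bench:** the arm never came near the ring or wash bottle, and the beaker looks unmoved. I did not measure their positions at the end.

**Disagreements:**
- The cover turned less per stroke than the tool, about three-quarters, so it took an extra stroke.
- The two views of the cap differ by about 3 mm.
- An earlier rough two-view fix of the beaker came out 15 mm below the bench, so I did not use it.

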